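# Hold the carver's sprung chest lid just under its balance point

## Robot

A 6-joint arm with a two-finger parallel gripper is mounted at the origin on the work surface. World frame = base frame: x ahead of the robot, y to its left, z up, the work surface at z = 0. Lengths are in mm, angles in rad, forces in N, time in s.
With the tool pointing down it reaches from about 350 to 975 mm from the base axis. Payload 7.1 kg.
Tool frame: the origin (TCP) lies at the very end of the fingers, on their centre line; the grasp point (between the pads) lies ctrl.hold_point_z behind it (ctrl.hold_point_z is the distance from the TCP to the grasp point, in mm); z points along the fingers, y is the line along which they close (so a half turn about z gives the same grasp; the last joint's range is limited). The gripper opens to 88 mm and grips with 3 to 60 N. Pads are 20 mm wide; open, the fingers measure 115 mm over their backs; the gripper's body (75 mm by 178 mm) begins 61 mm behind the grasp point.
Start: joints at [-1.34, 0.423, 1.63, -0, 1.089, -0.019], TCP at [154.525, -605.58, 222.675] pointing down, gripper open.
Joint ranges: [-3, 3], [-0.9, 2.11], [0.09, 2.58], [-1.31, 4.45], [0.11, 2.69], [-2.54, 2.54]. Speed limits (rad/s): [2.39, 2.39, 3.01, 3.14, 3.14, 3.14].

## Interface

Orientations are given as a rotation vector (axis times angle).
In Python, from workcell import ctrl gives the robot as it stands. The module is installed in compiled form; this text tells all that it offers.
- The arm moves only by the shell command python3 -m creep 'ROWS'. ROWS is JSON, a list of rows, each an object with "translation": the shift along the tool's x, y, z in mm, a list of three; "angular": the turn, a rotation vector about the tool's x, y, z in rad, a list of three; "jaw": the opening, from 0 (shut) to 1 (fully open). A call has exactly 8 rows; each row is the pose to reach, as a shift and turn from the pose commanded when the call began, along the tool's axes at that moment; what a row does not reach only later rows make up. A row lasts 1/8 s, in which the tool goes at most 62.5 mm and 10.7 degrees, less where a joint would pass 70% of its speed; a pose out of reach is approached as far as the arm can. A call with a gripper value outside its range is refused whole. The fingers move at their own pace and stop on an object; the grip force is fixed at half the most. Time passes only in rows, so rows that repeat a pose let the fingers close, or fill a call up. It gives the time, the measured TCP pose, the force, the opening and the grip force at its end, in the units of the state.
- ctrl.get_obs(): the state, without advancing time (a new reading comes with each control period).
- ctrl.get_image(name): name is "side" or "top" or "wrist"; returns the picture (384x512x3 uint8, red, green, blue); there is no depth.
- ctrl.camera_info(name): a dict with "camera_matrix" (3x3 intrinsics, pixels), "distortion" ([k1, k2, p1, p2, k3] as OpenCV has them; the pictures are not rectified), "world_from_camera" (4x4, takes a point from camera to world coordinates). Camera axes: x right, y up, looking along -z (the intrinsics and any distortion apply to the point x, -y, -z); pixel columns grow to the right and rows downward; lengths in mm; the calibration is good to about 2 mm. A picture is of the moment at which its call begins: read the wrist's pose just before it. camera_info takes no time and is no camera call; for the wrist camera it gives the pose at the moment of the call.
- ctrl.close_job(): hands the job in; it is judged then, once.
Trained networks look in the newest picture that a camera, given by its name, has taken for a name from the list of things; names that differ only in an ending like _2 or _b are one class to them, and where a whole thing is asked for, a point or a joint stands for the part that bears it (a point fixed in the world has none). Each returns a list of dicts, best first, with "score" (0 to 1); they miss things now and then, are a little off and sometimes report something else, mostly with a low value. They report only what shows in the picture. A call takes as long as a camera call. They do not tell look-alikes from the thing itself.
- ctrl.look_for(camera, label): "rect" ([left, top, right, bottom] in pixels, round what is visible of it).
The state is a dict: "t": time; "qpos": joint angles; "qvel": joint speeds; "joint_torque": joint torques, N m; "ee_pos": TCP position; "orientation": TCP orientation; "ft_force": force on the tool from outside, world axes, zero at the start; "moment": the same for the moment, N m; "width": finger opening in mm; "grasp_force": force on a finger pad.
Only numpy, scipy, OpenCV 4.12 (cv2) and the standard library are available. Lean on these libraries where they do the work, as an engineer would, in place of code of your own. Each camera call takes 0.05 s, during which the arm holds its last target. There are 200 camera calls.

## Task

Take the whetstone off the lid of the tool chest and lay it gently in its low wooden tray on the bench. Then raise the sprung lid (a bar handle stands out at its front) past its balance point (60 degrees open, red mark), without letting it spring right open to its stop, and ease it back to five to ten degrees short of the balance point (green part of the quadrant), so that it would fall shut if let go. Finish while the gripper is still holding the lid there, and leave the other things on the bench alone.

Things in the scene. Friction and masses are not known exactly. Their poses are not given: they have to be found in the camera images.
- chest: wooden tool chest, fixed to the bench, 160 deep (x) by 260 wide (y) by 100 high without its lid; origin at the centre of its underside, z up; the handle side looks along its -x, the hinge runs along y on its +x top edge. On its -y side a thin steel quadrant has a red mark at the balance angle and a green stretch from 50 to 56 degrees
- lid_hinge (a point): middle of the lid's hinge line, on the top of the chest's rear edge (80 mm to chest +x, 100 mm up)
- lid_angle (a joint): angle of the lid in rad, 0 shut (lid flat, its top 112 mm above the bench), growing as the handle side rises; stop at 1.5. A hidden constant-like spring helps it: below the balance angle of 1.05 rad (60 degrees) the lid falls shut, above it the spring drives it open to the stop. Light hinge, no catch: lifting the handle takes about 1.3 N when shut, falling to nothing at balance. Lid 160 by 260 by 12, with the handle about 0.63 kg
- lid: flat light-wood lid, 160 by 260 by 12, origin on the hinge line at its underside, z its outward normal (up when shut), reaching along its own -x. In front of its front (-x) edge is a dark steel bar handle, a U in the plane of the lid: round bar 10 thick and 120 long along y, carried by a 10 thick arm at each end, its axis 45 in front of the lid's edge (40 clear gap behind the bar)
- bar (a point): middle of the handle's bar, on its axis: 205 mm from the hinge line along the lid, 6 mm above the lid's underside (with the lid shut 106 mm above the bench)
- stone: whetstone, grey below and reddish brown above, 50 (x) by 150 (y) by 25 high, 0.4 kg (varies), lying on the shut lid with its length roughly along the hinge; origin at the centre of its underside, z up
- tray: low dark wooden tray, fixed to the bench: outside 87 (x) by 187 (y) by 14 high, walls and floor 6 thick, so the stone fits with about 12 mm to spare all round; origin at the centre of its underside, z up. The stone may lie in it either way round
- bowl: light wooden bowl, 140 across, 60 high, leave alone; origin under its centre
- cup: wooden cup, 80 across, 90 high, leave alone; origin under its centre
- mallet: carver's mallet standing on its head, 84 across, 240 high, leave alone; origin under its centre
- scraper: spatula-like scraper with a dark wooden handle lying on the bench beyond the tray, leave alone
Not all that is in view belongs to the job. There is more than one size of the stone; the job needs the smaller. Leave any turquoise look-alike of the tray alone.

How it is judged:
By the outcome, as a careful person would: the job done as asked, in the order asked, and still so for the second after the job is handed in, while the arm keeps its last pose, push and grip.
It also fails if it takes over 58 s, if anything falls off the work surface, if the arm or the gripper's body presses on something with over 40 N, if the wrist force passes 120 N, or if a joint passes its speed limit or range.

## Working session

There is one attempt and no reset: what is moved stays moved. The work goes in short steps, Python scripts to look and compute and a shell command to move; the robot and the scene stay as the last step left them, time stands still between calls to the robot, and variables do not carry over. Pictures are saved under pics/ and viewed, at most 10 in all, crops included, and the job is handed in when it is done.

```bash
mkdir -p pics
cat > h.py <<'E'
import numpy as np, cv2
from workcell import ctrl
from scipy.spatial.transform import Rotation as R
def ray(cam,uv,info=None):
    i=info or ctrl.camera_info(cam); K=np.array(i["camera_matrix"],float); D=np.array(i["distortion"],float)
    p=cv2.undistortPoints(np.array(uv,float).reshape(-1,1,2),K,D).reshape(-1,2)
    T=np.array(i["world_from_camera"]); d=np.c_[p[:,0],-p[:,1],-np.ones(len(p))]@T[:3,:3].T
    return T[:3,3],d
def onz(cam,uv,z,info=None):
    o,d=ray(cam,uv,info); return o+d*((z-o[2])/d[:,2])[:,None]
def proj(cam,P,info=None):
    i=info or ctrl.camera_info(cam); T=np.linalg.inv(np.array(i["world_from_camera"]))
    q=np.atleast_2d(P)@T[:3,:3].T+T[:3,3]; q=q*[1,-1,-1]
    return cv2.projectPoints(q,np.zeros(3),np.zeros(3),np.array(i["camera_matrix"],float),np.array(i["distortion"],float))[0].reshape(-1,2)
def tool():
    s=ctrl.get_obs(); return np.array(s["ee_pos"]),R.from_rotvec(s["orientation"])
E
python3 - <<'E'
from h import *
a=ctrl.get_image("top");b=ctrl.get_image("side")
cv2.imwrite("pics/top.png",cv2.resize(a[...,::-1],(800,600)));cv2.imwrite("pics/side.png",cv2.resize(b[...,::-1],(800,600)))
cv2.imwrite("pics/top_raw.png",a[...,::-1]);cv2.imwrite("pics/side_raw.png",b[...,::-1])
for c in("top","side"):
  for l in("stone","tray","chest","lid","bar","mallet","cup","bowl","scraper"):
    print(c,l,[(np.round(d["rect"]).tolist(),round(d["score"],2)) for d in ctrl.look_for(c,l)][:3])
print(ctrl.hold_point_z,ctrl.get_obs(),np.round(ctrl.camera_info("top")["world_from_camera"],2),np.round(ctrl.camera_info("side")["world_from_camera"],2))
E
```

```text
top stone [([233.0, 160.0, 284.0, 178.0], 0.68)]
top tray [([350.0, 185.0, 414.0, 223.0], 0.76), ([352.0, 252.0, 416.0, 291.0], 0.69)]
top chest [([208.0, 127.0, 307.0, 209.0], 0.93)]
top lid [([202.0, 128.0, 305.0, 208.0], 0.68), ([120.0, 144.0, 165.0, 188.0], 0.48)]
top bar [([205.0, 128.0, 304.0, 208.0], 0.6)]
top mallet [([105.0, 210.0, 147.0, 238.0], 0.58)]
top cup [([273.0, 88.0, 298.0, 120.0], 0.79), ([205.0, 129.0, 306.0, 209.0], 0.62)]
top bowl [([121.0, 143.0, 166.0, 188.0], 0.64)]
top scraper [([354.0, 126.0, 436.0, 150.0], 0.66)]
side stone [([279.0, 206.0, 347.0, 231.0], 0.56), ([228.0, 167.0, 244.0, 203.0], 0.55)]
side tray [([311.0, 142.0, 338.0, 169.0], 0.91), ([254.0, 139.0, 286.0, 168.0], 0.78)]
side chest [([190.0, 143.0, 268.0, 246.0], 0.96), ([223.0, 166.0, 244.0, 202.0], 0.35)]
side lid [([192.0, 163.0, 273.0, 223.0], 0.78)]
side bar [([189.0, 162.0, 270.0, 220.0], 0.97)]
side mallet [([266.0, 240.0, 300.0, 321.0], 0.66), ([254.0, 141.0, 286.0, 168.0], 0.17)]
side cup [([166.0, 167.0, 187.0, 200.0], 0.81)]
side bowl [([188.0, 262.0, 243.0, 309.0], 0.69)]
side sc
[... 471 characters left out ...]
  222.68256019]), 'orientation': array([-3.11711553e+00, -3.91385915e-01, -1.51085713e-05]), 'ft_force': array([-0.29278777, -0.84456917, -0.35834971]), 'moment': array([-0.02049027,  0.0063636 , -0.02120967]), 'grasp_force': 0.0, 'width': 87.64726010283042} [[ 2.00000e-02  1.00000e+00 -8.00000e-02  4.16510e+02]
 [-1.00000e+00  2.00000e-02 -0.00000e+00  1.03260e+02]
 [-0.00000e+00  8.00000e-02  1.00000e+00  1.49053e+03]
 [ 0.00000e+00  0.00000e+00  0.00000e+00  1.00000e+00]] [[-1.00000e+00  6.00000e-02 -6.00000e-02  4.34870e+02]
 [-8.00000e-02 -5.90000e-01  8.00000e-01  1.28491e+03]
 [ 2.00000e-02  8.10000e-01  5.90000e-01  9.42050e+02]
 [ 0.00000e+00  0.00000e+00  0.00000e+00  1.00000e+00]]
```

View pics/top.png

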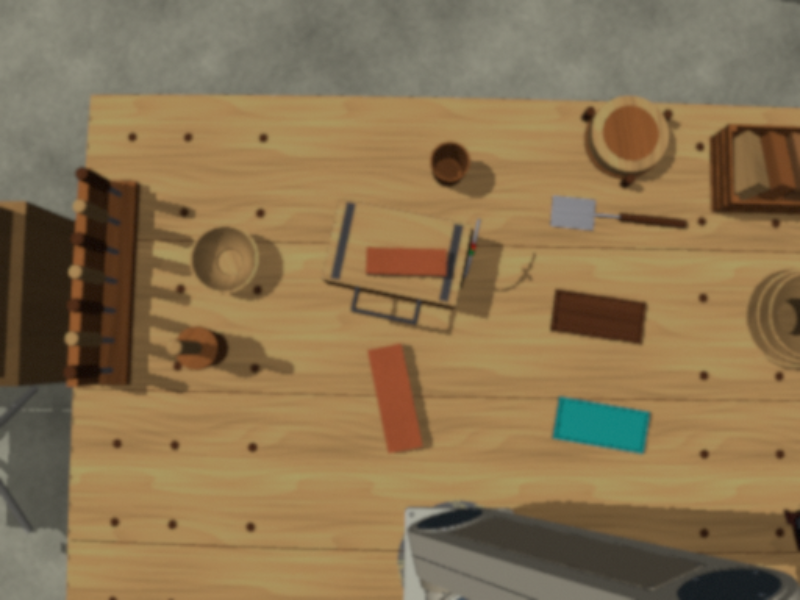

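View pics/side.png

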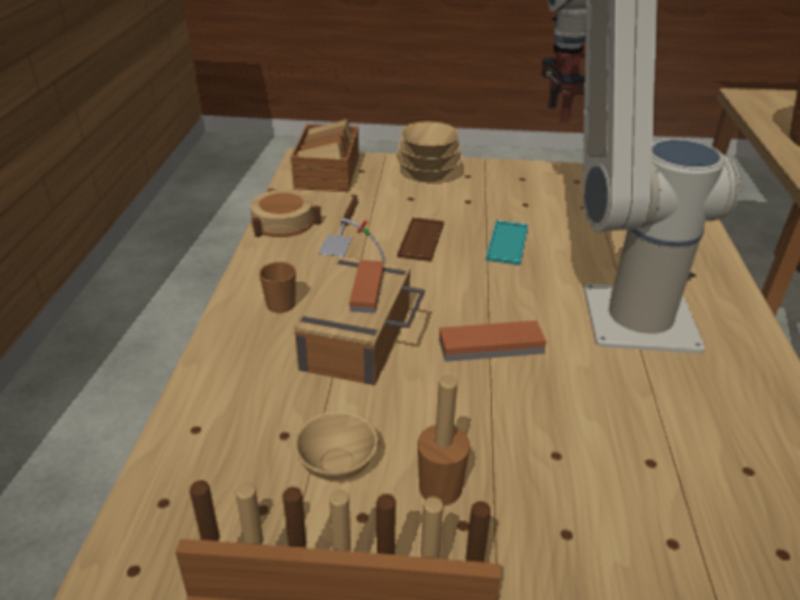

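Top picture (800x600): the small stone lies on the lid at (407,262), a larger one on the bench at (396,398). The dark tray is at (598,316), the turquoise look-alike at (602,425). The stone on the shut lid and the dark wooden tray fit the description. I'll confirm this in an enlarged crop and measure.

Run:
```python
from h import *
a=cv2.imread("pics/top_raw.png")
cv2.imwrite("pics/crop.png",cv2.resize(a[115:305,195:435],None,fx=3.2,fy=3.2,interpolation=cv2.INTER_CUBIC))
hsv=cv2.cvtColor(a,cv2.COLOR_BGR2HSV)
def seg(box,cond,z,name):
    x0,y0,x1,y1=box; m=np.zeros(a.shape[:2],np.uint8); m[y0:y1,x0:x1]=cond[y0:y1,x0:x1]
    n,l,s,c=cv2.connectedComponentsWithStats(m); k=1+np.argmax(s[1:,4]); ys,xs=np.where(l==k)
    cs=cv2.findContours((l==k).astype(np.uint8),0,1)[0][0].reshape(-1,2)
    P=onz("top",cs,z)[:,:2]; r=cv2.minAreaRect(P.astype(np.float32)); 
    A=onz("top",np.c_[xs,ys],z)[:,:2]
    print(name,len(xs),"rect",np.round(r[0],1),np.round(r[1],1),round(r[2],1),"mean",np.round(A.mean(0),1),"corners",np.round(cv2.boxPoints(r),0).tolist())
H,S,V=[hsv[...,i].astype(int) for i in range(3)]
for p in[(260,168),(253,255),(383,202),(385,272),(245,148)]: print(p,hsv[p[1],p[0]])
seg((225,150,300,185),((H<9)|(H>172))&(S>130)&(V>90),137,"stone")
seg((230,215,280,295),((H<9)|(H>172))&(S>130)&(V>90),25,"bigstone")
seg((345,180,420,225),(V<120),14,"tray")
```

```text
(260, 168) [  9 177 150]
(253, 255) [  9 177 150]
(383, 202) [ 11 169  68]
(385, 272) [ 88 217 134]
(245, 148) [ 18 124 171]
stone 5 rect [588.6  95.8] [2.9 8.7] 1.1 mean [588.3  96.7] corners [[587.0, 100.0], [587.0, 91.0], [590.0, 91.0], [590.0, 100.0]]
bigstone 2 rect [387.9 163.1] [4.4 0. ] 136.1 mean [387.9 163.1] corners [[389.0, 162.0], [389.0, 162.0], [386.0, 165.0], [386.0, 165.0]]
tray 1621 rect [ 497.4 -276. ] [190.8  87.3] 82.4 mean [ 497.3 -275.5] corners [[442.0, -365.0], [528.0, -376.0], [553.0, -187.0], [467.0, -176.0]]
```

View pics/crop.png

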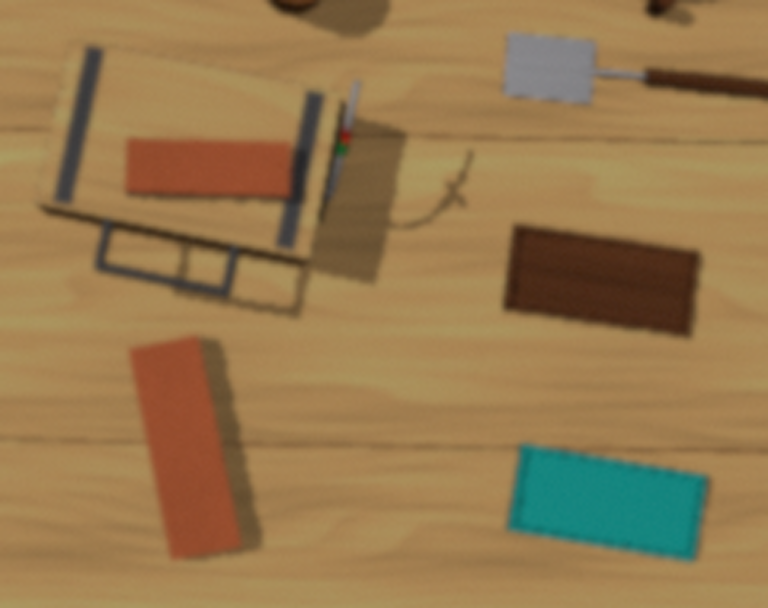

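The crop confirms it: small stone on the lid at (208,168), dark tray at (602,280), handle bar from (98,268) to (228,292) with its shadow beside it.

```bash
cat > m.py <<'E'
from h import *
a=cv2.imread("pics/top_raw.png")
hsv=cv2.cvtColor(a,cv2.COLOR_BGR2HSV);H,S,V=[hsv[...,i].astype(int) for i in range(3)]
m=np.zeros(a.shape[:2],np.uint8);m[150:185,225:300]=((H<12)&(S>150)&(V>110))[150:185,225:300]
n,l,s,c=cv2.connectedComponentsWithStats(m);k=1+np.argmax(s[1:,4]);m=(l==k).astype(np.uint8)
cs=cv2.findContours(m,0,1)[0][0].reshape(-1,2)
r=cv2.minAreaRect(onz("top",cs,137)[:,:2].astype(np.float32));ys,xs=np.where(m)
print("stone",r,np.round(onz("top",np.c_[xs,ys],137)[:,:2].mean(0),1))
c2r=lambda p:(np.array(p,float)+.5)/3.2-.5+[195,115]
L=onz("top",c2r([(42,206),(307,260)]),112)[:,:2];B=onz("top",c2r([(98,268),(228,292)]),106)[:,:2]
W=onz("top",c2r([(95,48),(316,93),(286,245),(64,200)]),112)[:,:2]
for n,X in(("lidfront",L),("bar",B)): d=X[1]-X[0]; print(n,np.round(X,1).tolist(),"len",np.linalg.norm(d).round(1),"mid",X.mean(0).round(1),"ang of +y",np.degrees(np.arctan2(-d[1],-d[0])).round(1))
print("straps",W.round(1).tolist())
E
python3 m.py
```

```text
stone ((585.3594970703125, 114.71082305908203), (49.88999557495117, 145.9419708251953), 1.049672245979309) [586.6 115.3]
lidfront [[551.2, 269.0], [505.7, 22.9]] len 250.3 mid [528.4 146. ] ang of +y 79.5
bar [[495.0, 216.1], [475.0, 95.3]] len 122.5 mid [485.  155.7] ang of +y 80.6
straps [[700.6, 223.8], [661.7, 16.6], [519.2, 42.5], [557.2, 248.8]]
```

```bash
cat > go.py <<'E'
# usage: go.py x y z yaw_deg(tool x dir): shift and turn in tool axes for a tool-down pose
from h import *; import sys
x,y,z,w=map(float,sys.argv[1:5]); p,r=tool(); c,s=np.cos(np.radians(w)),np.sin(np.radians(w))
T=R.from_matrix(np.array([[c,s,0],[s,-c,0],[0,0,-1]]))
print("shift",r.inv().apply(np.array([x,y,z])-p).round(1),"turn",(r.inv()*T).as_rotvec().round(4),"pos",p.round(1))
E
python3 go.py 586 115 230 91
```

```text
shift [ 596.2 -591.5   -7.3] turn [ 0.     -0.     -1.3384] pos [ 154.5 -605.6  222.7]
```

```bash
python3 -m creep '[{"translation":[20,-20,-2],"angular":[0,0,-0.05],"jaw":1},{"translation":[60,-60,-3],"angular":[0,0,-0.2],"jaw":1},{"translation":[102,-102,-4],"angular":[0,0,-0.37],"jaw":1},{"translation":[145,-144,-5],"angular":[0,0,-0.54],"jaw":1},{"translation":[188,-187,-6],"angular":[0,0,-0.71],"jaw":1},{"translation":[231,-229,-7],"angular":[0,0,-0.88],"jaw":1},{"translation":[274,-272,-7],"angular":[0,0,-1.05],"jaw":1},{"translation":[317,-314,-7],"angular":[0,0,-1.2],"jaw":1}]'; python3 go.py 586 115 230 91
```

```text
t: 2.0
ee_pos: [384.9, -221.3, 230.1]
orientation: [2.346, 2.088, 0.001]
ft_force: [0.8, -1.1, 0.5]
width: 87.8
grasp_force: 0.0
shift [3.573e+02 1.607e+02 1.000e-01] turn [ 0.001   0.0005 -0.1335] pos [ 384.9 -221.3  230.1]
```

```bash
python3 -m creep '[{"translation":[50,22,0],"angular":[0,0,-0.03],"jaw":1},{"translation":[102,46,0],"angular":[0,0,-0.06],"jaw":1},{"translation":[155,70,0],"angular":[0,0,-0.09],"jaw":1},{"translation":[208,94,0],"angular":[0,0,-0.12],"jaw":1},{"translation":[260,117,0],"angular":[0,0,-0.134],"jaw":1},{"translation":[310,140,0],"angular":[0,0,-0.134],"jaw":1},{"translation":[345,155,0],"angular":[0,0,-0.134],"jaw":1},{"translation":[358,161,0],"angular":[0,0,-0.134],"jaw":1}]'; python3 go.py 586 115 123 91
python3 - <<'E'
from h import *
i=ctrl.camera_info("wrist");a=ctrl.get_image("wrist");cv2.imwrite("pics/w1.png",a[...,::-1])
import pickle;pickle.dump(i,open("w1.pkl","wb"))
E
```

```text
t: 3.0
ee_pos: [587.8, 114.8, 229.5]
orientation: [2.205, 2.238, 0.0]
ft_force: [-0.5, -0.3, -0.7]
width: 87.9
grasp_force: 0.0
shift [  0.2  -1.8 106.5] turn [ 0.0002 -0.0001 -0.0023] pos [587.8 114.8 229.5]
```

View pics/w1.png

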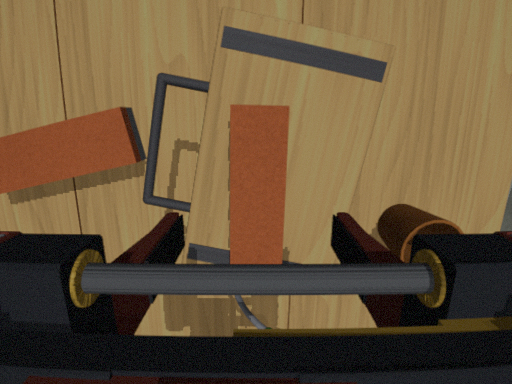

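The wrist view shows the stone's top, (231,105) to (289,106) at its far end and narrowing to (232..283,262). The handle bar runs from (163,78) to (148,202), and the lid corners are at (225,10) and (394,45).

Run:
```python
from h import *; import pickle
i=pickle.load(open("w1.pkl","rb"))
for n,z,P in(("stone",137,[(231,105),(289,106),(283,262),(232,262)]),("bar",106,[(162,78),(149,202)]),("lid",112,[(225,10),(394,45)])):
    X=onz("wrist",P,z,i)[:,:2]; print(n,X.round(1).tolist(),X.mean(0).round(1))
print(ctrl.get_obs()["qpos"].round(2))
```

```text
stone [[564.1, 190.5], [613.0, 190.4], [613.1, 45.4], [563.9, 44.7]] [588.5 117.7]
bar [[496.8, 215.6], [476.1, 94.5]] [486.5 155. ]
lid [[556.8, 272.4], [708.8, 247.0]] [632.8 259.7]
[0.17 0.38 1.68 0.   1.08 0.16]
```

```bash
python3 -m creep '[{"translation":[0,0,15],"angular":[0,0,0.015],"jaw":1},{"translation":[0,0,40],"angular":[0,0,0.015],"jaw":1},{"translation":[0,0,65],"angular":[0,0,0.015],"jaw":1},{"translation":[0,0,85],"angular":[0,0,0.015],"jaw":1},{"translation":[0,0,98],"angular":[0,0,0.015],"jaw":1},{"translation":[0,0,105],"angular":[0,0,0.015],"jaw":1},{"translation":[0,0,106],"angular":[0,0,0.015],"jaw":1},{"translation":[0,0,106],"angular":[0,0,0.015],"jaw":0.5}]'; python3 go.py 587 115 123 90
python3 -m creep '[{"translation":[0,0,0],"angular":[0,0,0],"jaw":0.45},{"translation":[0,0,0],"angular":[0,0,0],"jaw":0.4},{"translation":[0,0,0],"angular":[0,0,0],"jaw":0.3},{"translation":[0,0,0],"angular":[0,0,0],"jaw":0.3},{"translation":[0,0,0],"angular":[0,0,0],"jaw":0.3},{"translation":[0,0,0],"angular":[0,0,0],"jaw":0.3},{"translation":[0,0,0],"angular":[0,0,0],"jaw":0.3},{"translation":[0,0,0],"angular":[0,0,0],"jaw":0.3}]'; python3 go.py 587 115 123 90
```

```text
t: 4.05
ee_pos: [587.5, 113.0, 124.2]
orientation: [2.223, 2.219, 0.001]
ft_force: [1.1, -0.9, -0.6]
width: 81.2
grasp_force: 0.0
shift [ 2.  -0.5  1.2] turn [ 0.0009 -0.0002 -0.0021] pos [587.5 113.  124.2]
t: 5.05
ee_pos: [587.3, 113.1, 123.8]
orientation: [2.223, 2.219, 0.001]
ft_force: [-1.1, 0.7, 3.0]
width: 49.8
grasp_force: 30.0
shift [ 1.9 -0.3  0.8] turn [ 0.0004 -0.0001 -0.002 ] pos [587.3 113.1 123.8]
```

```bash
python3 -m creep '[{"translation":[0,0,-5],"angular":[0,0,0],"jaw":0.3},{"translation":[0,0,-15],"angular":[0,0,0],"jaw":0.3},{"translation":[0,0,-30],"angular":[0,0,0],"jaw":0.3},{"translation":[0,0,-48],"angular":[0,0,0],"jaw":0.3},{"translation":[0,0,-65],"angular":[0,0,0],"jaw":0.3},{"translation":[0,0,-75],"angular":[0,0,0],"jaw":0.3},{"translation":[0,0,-80],"angular":[0,0,0],"jaw":0.3},{"translation":[0,0,-80],"angular":[0,0,0],"jaw":0.3}]'; python3 go.py 497.1 -278.3 130 82.5
```

```text
t: 6.05
ee_pos: [587.1, 113.0, 203.8]
orientation: [2.224, 2.219, 0.0]
ft_force: [-0.8, -0.5, -3.5]
width: 50.0
grasp_force: 30.0
shift [-391.5  -89.2   73.8] turn [ 2.000e-04 -1.000e-04  1.289e-01] pos [587.1 113.  203.8]
```

```bash
python3 -m creep '[{"translation":[-10,-15,-25],"angular":[0,0,0.02],"jaw":0.3},{"translation":[-40,-40,-55],"angular":[0,0,0.04],"jaw":0.3},{"translation":[-85,-60,-70],"angular":[0,0,0.06],"jaw":0.3},{"translation":[-135,-75,-70],"angular":[0,0,0.08],"jaw":0.3},{"translation":[-190,-89,-60],"angular":[0,0,0.1],"jaw":0.3},{"translation":[-245,-89,-40],"angular":[0,0,0.12],"jaw":0.3},{"translation":[-300,-89,-10],"angular":[0,0,0.129],"jaw":0.3},{"translation":[-350,-89,20],"angular":[0,0,0.129],"jaw":0.3}]'; python3 go.py 497.1 -278.3 130 82.5
```

```text
t: 7.05
ee_pos: [497.0, -238.7, 182.5]
orientation: [-2.363, -2.071, -0.0]
ft_force: [1.8, 0.1, -3.6]
width: 49.9
grasp_force: 30.0
shift [-39.3   5.3  52.5] turn [-0.     -0.0001 -0.0007] pos [ 497.  -238.7  182.5]
```

```bash
python3 -m creep '[{"translation":[-15,3,20],"angular":[0,0,0],"jaw":0.3},{"translation":[-30,5,45],"angular":[0,0,0],"jaw":0.3},{"translation":[-38,5,70],"angular":[0,0,0],"jaw":0.3},{"translation":[-39,5,90],"angular":[0,0,0],"jaw":0.3},{"translation":[-39,5,105],"angular":[0,0,0],"jaw":0.3},{"translation":[-39,5,115],"angular":[0,0,0],"jaw":0.3},{"translation":[-39,5,120],"angular":[0,0,0],"jaw":0.3},{"translation":[-39,5,120],"angular":[0,0,0],"jaw":0.3}]'; python3 go.py 497.1 -278.3 18 82.5
python3 - <<'E'
from h import *
i=ctrl.camera_info("wrist");a=ctrl.get_image("wrist");b=ctrl.get_image("side")
import pickle;pickle.dump(i,open("w2.pkl","wb"))
cv2.imwrite("pics/w2.png",np.hstack([a[:,:,::-1][:,100:412],cv2.resize(b[110:200,220:360],(450,290))[:,:,::-1].copy() if 0 else cv2.copyMakeBorder(cv2.resize(b[110:200,220:360],(450,290)),0,94,0,0,0)[:,:,::-1]]))
E
```

```text
t: 8.05
ee_pos: [497.4, -276.1, 63.7]
orientation: [2.362, 2.071, 0.0]
ft_force: [-0.5, 0.0, -3.8]
width: 50.1
grasp_force: 30.0
shift [-2.2 -0.  45.7] turn [0.0001 0.     0.0001] pos [ 497.4 -276.1   63.7]
```

View pics/w2.png

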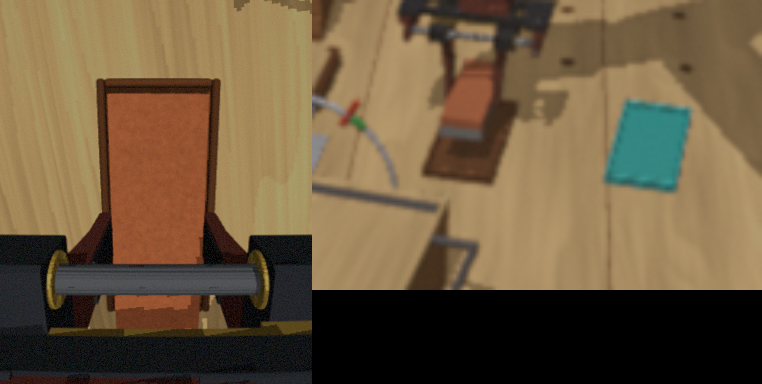

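The wrist view shows the stone's far edge, columns 208 to 311 at row 93, inside the tray's far wall, columns 198 to 320 at row 80. The stone is parallel to the tray.

Run:
```python
from h import *; import pickle
i=pickle.load(open("w2.pkl","rb")); p,r=tool()
for n,z,P in(("stone",77,[(208,93),(311,93)]),("tray",14,[(197.5,80),(319.5,80)])):
    X=onz("wrist",P,z,i); print(n,X.round(1).tolist(),"toolframe",(r.inv().apply(X-p)).round(1).tolist())
```

```text
stone [[483.0, -195.5, 77.0], [533.1, -202.1, 77.0]] toolframe [[78.2, -25.1, -12.8], [78.2, 25.5, -12.8]]
tray [[467.7, -180.0, 14.0], [551.4, -191.1, 14.0]] toolframe [[91.6, -42.3, 50.2], [91.5, 42.1, 50.2]]
```

```bash
python3 -m creep '[{"translation":[-2,0,8],"angular":[0,0,0],"jaw":0.3},{"translation":[-2,0,18],"angular":[0,0,0],"jaw":0.3},{"translation":[-2,0,27],"angular":[0,0,0],"jaw":0.3},{"translation":[-2,0,34],"angular":[0,0,0],"jaw":0.3},{"translation":[-2,0,39],"angular":[0,0,0],"jaw":0.3},{"translation":[-2,0,42],"angular":[0,0,0],"jaw":0.3},{"translation":[-2,0,43],"angular":[0,0,0],"jaw":0.3},{"translation":[-2,0,43],"angular":[0,0,0],"jaw":0.3}]'; python3 go.py 497.1 -279.5 18 82.5
```

```text
t: 9.15
ee_pos: [497.1, -278.2, 20.8]
orientation: [2.362, 2.071, 0.0]
ft_force: [0.6, -0.8, -4.8]
width: 49.5
grasp_force: 30.0
shift [-1.3  0.1  2.8] turn [ 0.0003  0.0001 -0.0001] pos [ 497.1 -278.2   20.8]
```

```bash
python3 -m creep '[{"translation":[-1,0,0.5],"angular":[0,0,0],"jaw":0.3},{"translation":[-1,0,1],"angular":[0,0,0],"jaw":0.3},{"translation":[-1,0,1.5],"angular":[0,0,0],"jaw":0.3},{"translation":[-1,0,2],"angular":[0,0,0],"jaw":0.3},{"translation":[-1,0,2.5],"angular":[0,0,0],"jaw":0.3},{"translation":[-1,0,2.8],"angular":[0,0,0],"jaw":0.3},{"translation":[-1,0,2.8],"angular":[0,0,0],"jaw":0.3},{"translation":[-1,0,2.8],"angular":[0,0,0],"jaw":0.3}]'; python3 go.py 497.1 -279.5 18 82.5
```

```text
t: 10.15
ee_pos: [496.9, -279.1, 18.2]
orientation: [2.362, 2.071, 0.0]
ft_force: [-1.3, 0.5, 3.5]
width: 49.5
grasp_force: 30.0
shift [-0.3  0.2  0.2] turn [ 0.0001  0.     -0.0001] pos [ 496.9 -279.1   18.2]
```

Contact is felt (fz from -4.8 to +3.5). Release and rise.

```bash
python3 -m creep '[{"translation":[0,0,0],"angular":[0,0,0],"jaw":0.65},{"translation":[0,0,0],"angular":[0,0,0],"jaw":0.8},{"translation":[0,0,0],"angular":[0,0,0],"jaw":1},{"translation":[0,0,0],"angular":[0,0,0],"jaw":1},{"translation":[0,0,-5],"angular":[0,0,0],"jaw":1},{"translation":[0,0,-30],"angular":[0,0,0],"jaw":1},{"translation":[0,0,-70],"angular":[0,0,0],"jaw":1},{"translation":[0,0,-120],"angular":[0,0,0],"jaw":1}]'
python3 - <<'E'
from h import *
i=ctrl.camera_info("wrist");a=ctrl.get_image("wrist")
import pickle;pickle.dump(i,open("w3.pkl","wb"))
cv2.imwrite("pics/w3.png",a[:,:,::-1])
print(ctrl.get_obs()["qpos"].round(2),ctrl.get_obs()["ee_pos"])
E
```

```text
t: 11.15
ee_pos: [496.2, -278.7, 138.6]
orientation: [-2.361, -2.07, 0.001]
ft_force: [0.6, -0.3, 0.5]
width: 87.6
grasp_force: 0.0
[-0.53  0.45  1.81  0.    0.88 -0.4 ] [ 499.67308081 -280.74712142  145.41293853]
```

View pics/w3.png

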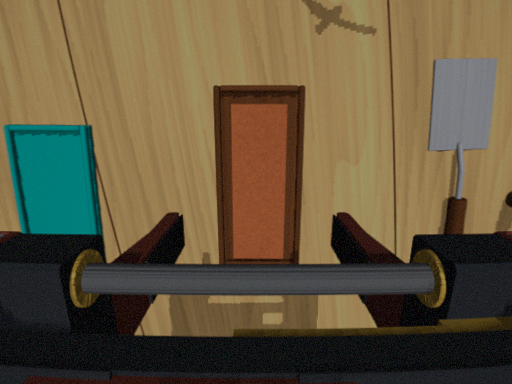

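The stone lies flat inside the tray, rows 104 to 258 within the walls at 90 to 262. Next is the lid bar.

```bash
python3 go.py 486 155.2 190 80.1; python3 -c "
import numpy as np
for t in (0,10,20,30,40,50,52.5,60,64,66):
    a=np.radians(t); print(t,(205*(1-np.cos(a))+6*np.sin(a)).round(1),(205*np.sin(a)+6*np.cos(a)-6).round(1))"
```

```text
shift [430.3 -70.2 -46.5] turn [0.0076 0.003  0.0418] pos [ 499.7 -280.7  145.4]
0 0.0 0.0
10 4.2 35.5
20 14.4 69.8
30 30.5 101.7
40 51.8 130.4
50 77.8 154.9
52.5 85.0 160.3
60 107.7 174.5
64 120.5 180.9
66 127.1 183.7
```

```bash
python3 -m creep '[{"translation":[25,-4,-10],"angular":[0,0,0.01],"jaw":1},{"translation":[75,-12,-25],"angular":[0,0,0.02],"jaw":0.8},{"translation":[132,-21,-40],"angular":[0,0,0.03],"jaw":0.6},{"translation":[190,-30,-50],"angular":[0,0,0.042],"jaw":0.42},{"translation":[248,-39,-52],"angular":[0,0,0.042],"jaw":0.42},{"translation":[306,-48,-52],"angular":[0,0,0.042],"jaw":0.42},{"translation":[360,-57,-52],"angular":[0,0,0.042],"jaw":0.42},{"translation":[400,-63,-52],"angular":[0,0,0.042],"jaw":0.42}]'; python3 -m creep '[{"translation":[20,-3,0],"angular":[0,0,0],"jaw":0.42},{"translation":[29,-4.5,0],"angular":[0,0,0],"jaw":0.42},{"translation":[29,-4.5,0],"angular":[0,0,0],"jaw":0.42},{"translation":[29,-4.5,0],"angular":[0,0,0],"jaw":0.42},{"translation":[29,-4.5,0],"angular":[0,0,0],"jaw":0.42},{"translation":[29,-4.5,0],"angular":[0,0,0],"jaw":0.42},{"translation":[29,-4.5,0],"angular":[0,0,0],"jaw":0.42},{"translation":[29,-4.5,0],"angular":[0,0,0],"jaw":0.42}]'; python3 go.py 486 155.2 87 80.1;  python3 - <<'E'
from h import *
i=ctrl.camera_info("wrist");a=ctrl.get_image("wrist")
import pickle;pickle.dump(i,open("w4.pkl","wb"))
cv2.imwrite("pics/w4.png",a[:,:,::-1])
E
```

```text
t: 12.2
ee_pos: [486.3, 127.9, 190.2]
orientation: [2.404, 2.023, 0.001]
ft_force: [0.4, -0.7, -0.3]
width: 36.9
grasp_force: 0.0
t: 13.2
ee_pos: [487.2, 154.9, 189.9]
orientation: [2.405, 2.021, -0.0]
ft_force: [-0.1, 0.5, -0.0]
width: 36.5
grasp_force: 0.0
shift [ 1.000e-01 -1.300e+00  1.029e+02] turn [-0.      0.     -0.0004] pos [487.2 154.9 189.9]
```

View pics/w4.png

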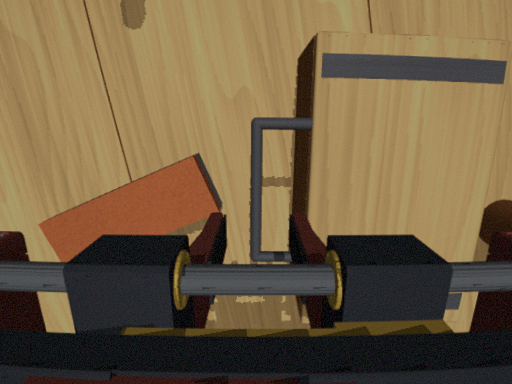

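The bar runs from (257,122) to (256,256), parallel to the jaws' plane and between the fingers.

```bash
python3 - <<'E'
from h import *; import pickle
i=pickle.load(open("w4.pkl","rb")); p,r=tool()
for n,z,P in(("bar",107,[(257.5,123.5),(257,255.5)]),("lid",112,[(318,36),(506,42)])):
    X=onz("wrist",P,z,i); print(n,X.round(1).tolist(),"toolframe",(r.inv().apply(X-p)).round(1).tolist())
E
python3 -m creep '[{"translation":[0,0,10],"angular":[0,0,0],"jaw":0.42},{"translation":[0,0,30],"angular":[0,0,0],"jaw":0.42},{"translation":[0,0,52],"angular":[0,0,0],"jaw":0.42},{"translation":[0,0,74],"angular":[0,0,0],"jaw":0.42},{"translation":[0,0,90],"angular":[0,0,0],"jaw":0.42},{"translation":[0,0,100],"angular":[0,0,0],"jaw":0.42},{"translation":[0,0,103],"angular":[0,0,0],"jaw":0.42},{"translation":[0,0,103],"angular":[0,0,0],"jaw":0.42}]'
python3 go.py 486 155.2 87.3 80.1
```

```text
bar [[497.2, 214.9, 107.0], [476.2, 97.9, 107.0]] toolframe [[60.7, -0.5, 82.9], [-58.1, -1.0, 82.9]]
lid [[554.1, 271.9, 112.0], [703.9, 246.1, 112.0]] toolframe [[126.7, 45.8, 77.9], [127.1, 197.8, 77.9]]
t: 14.25
ee_pos: [487.5, 155.1, 87.1]
orientation: [2.405, 2.021, 0.001]
ft_force: [-0.2, -0.2, 0.5]
width: 37.2
grasp_force: 0.0
shift [-0.2 -1.5 -0.2] turn [ 0.0004 -0.0002 -0.0002] pos [487.5 155.1  87.1]
```

```bash
python3 -m creep '[{"translation":[0,-0.8,0],"angular":[0,0,0],"jaw":0.3},{"translation":[0,-0.8,0],"angular":[0,0,0],"jaw":0.2},{"translation":[0,-0.8,0],"angular":[0,0,0],"jaw":0.1},{"translation":[0,-0.8,0],"angular":[0,0,0],"jaw":0},{"translation":[0,-0.8,0],"angular":[0,0,0],"jaw":0},{"translation":[0,-0.8,0],"angular":[0,0,0],"jaw":0},{"translation":[0,-0.8,0],"angular":[0,0,0],"jaw":0},{"translation":[0,-0.8,0],"angular":[0,0,0],"jaw":0}]'
python3 go.py 486 155.2 87.3 80.1
```

```text
t: 15.25
ee_pos: [485.9, 155.3, 86.8]
orientation: [-2.405, -2.021, 0.001]
ft_force: [-3.6, 3.4, 2.4]
width: 9.5
grasp_force: 30.0
shift [-0.   0.1 -0.5] turn [-0.001   0.0001 -0.0003] pos [485.9 155.3  86.8]
```

```bash
cat > arc.py <<'E'
import sys,numpy as np
f=lambda t:np.array([-205*np.cos(t)+6*np.sin(t),-205*np.sin(t)-6*np.cos(t)])
A=np.radians([float(x) for x in sys.argv[1:]])
for t in A[1:]: print(np.degrees(t).round(1),(f(t)-f(A[0])).round(1))
E
python3 arc.py 0 1 3 6 9 12 15 17 18
```

```text
1.0 [ 0.1 -3.6]
3.0 [  0.6 -10.7]
6.0 [  1.8 -21.4]
9.0 [  3.5 -32. ]
12.0 [  5.7 -42.5]
15.0 [  8.5 -52.9]
17.0 [ 10.7 -59.7]
18.0 [ 11.9 -63.1]
```

```bash
python3 -m creep '[{"translation":[0,0.1,-3.6],"angular":[0,0,0],"jaw":0},{"translation":[0,0.6,-10.7],"angular":[0,0,0],"jaw":0},{"translation":[0,1.8,-21.4],"angular":[0,0,0],"jaw":0},{"translation":[0,3.5,-32],"angular":[0,0,0],"jaw":0},{"translation":[0,5.7,-42.5],"angular":[0,0,0],"jaw":0},{"translation":[0,8.5,-52.9],"angular":[0,0,0],"jaw":0},{"translation":[0,10.7,-59.7],"angular":[0,0,0],"jaw":0},{"translation":[0,11.9,-63.1],"angular":[0,0,0],"jaw":0}]'
python3 arc.py 18 19 21 24 27 30 33 35 36; python3 arc.py 36 37 39 42 45 48 50 52 53
```

```text
t: 16.25
ee_pos: [497.1, 153.1, 150.3]
orientation: [-2.404, -2.02, 0.002]
ft_force: [-5.4, 4.3, -0.5]
width: 9.1
grasp_force: 30.0
19.0 [ 1.2 -3.4]
21.0 [  3.9 -10. ]
24.0 [  8.3 -19.8]
27.0 [ 13.2 -29.4]
30.0 [ 18.6 -38.6]
33.0 [ 24.5 -47.6]
35.0 [ 28.6 -53.4]
36.0 [ 30.8 -56.3]
37.0 [ 2.2 -2.8]
39.0 [ 6.8 -8.3]
42.0 [ 14.  -16.3]
45.0 [ 21.6 -23.8]
48.0 [ 29.6 -31. ]
50.0 [ 35.1 -35.5]
52.0 [ 40.8 -39.9]
53.0 [ 43.7 -42. ]
```

```bash
python3 -m creep '[{"translation":[0,1.2,-3.4],"angular":[0,0,0],"jaw":0},{"translation":[0,3.9,-10],"angular":[0,0,0],"jaw":0},{"translation":[0,8.3,-19.8],"angular":[0,0,0],"jaw":0},{"translation":[0,13.2,-29.4],"angular":[0,0,0],"jaw":0},{"translation":[0,18.6,-38.6],"angular":[0,0,0],"jaw":0},{"translation":[0,24.5,-47.6],"angular":[0,0,0],"jaw":0},{"translation":[0,28.6,-53.4],"angular":[0,0,0],"jaw":0},{"translation":[0,30.8,-56.3],"angular":[0,0,0],"jaw":0}]'
python3 -m creep '[{"translation":[0,2.2,-2.8],"angular":[0,0,0],"jaw":0},{"translation":[0,6.8,-8.3],"angular":[0,0,0],"jaw":0},{"translation":[0,14,-16.3],"angular":[0,0,0],"jaw":0},{"translation":[0,21.6,-23.8],"angular":[0,0,0],"jaw":0},{"translation":[0,29.6,-31],"angular":[0,0,0],"jaw":0},{"translation":[0,35.1,-35.5],"angular":[0,0,0],"jaw":0},{"translation":[0,40.8,-39.9],"angular":[0,0,0],"jaw":0},{"translation":[0,43.7,-42],"angular":[0,0,0],"jaw":0}]'
python3 arc.py 53 53.5 54.5 56 58 60 62 63.5 64.5; python3 arc.py 64.5 64 63 61.5 59.5 57 55 53.5 52.5
python3 - <<'E'
from h import *
print(tool()[0])
b=ctrl.get_image("side");cv2.imwrite("pics/s53.png",cv2.resize(b[110:260,170:320],(600,600),interpolation=cv2.INTER_CUBIC)[:,:,::-1])
E
```

```text
t: 17.25
ee_pos: [525.9, 147.8, 206.7]
orientation: [-2.403, -2.018, 0.007]
ft_force: [-12.5, 3.7, 7.1]
width: 9.2
grasp_force: 30.0
t: 18.25
ee_pos: [569.9, 139.7, 250.6]
orientation: [-2.404, -2.02, 0.004]
ft_force: [-14.2, -1.6, 17.2]
width: 9.2
grasp_force: 30.0
53.5 [ 1.5 -1. ]
54.5 [ 4.4 -3. ]
56.0 [ 8.9 -6. ]
58.0 [15.  -9.7]
60.0 [ 21.3 -13.2]
62.0 [ 27.6 -16.5]
63.5 [ 32.5 -18.8]
64.5 [ 35.7 -20.3]
64.0 [-1.6  0.7]
63.0 [-4.9  2.2]
61.5 [-9.7  4.6]
59.5 [-16.    7.9]
57.0 [-23.8  12.4]
55.0 [-29.8  16.2]
53.5 [-34.3  19.3]
52.5 [-37.2  21.3]
[569.94694347 139.69035424 250.56641988]
```

View pics/s53.png

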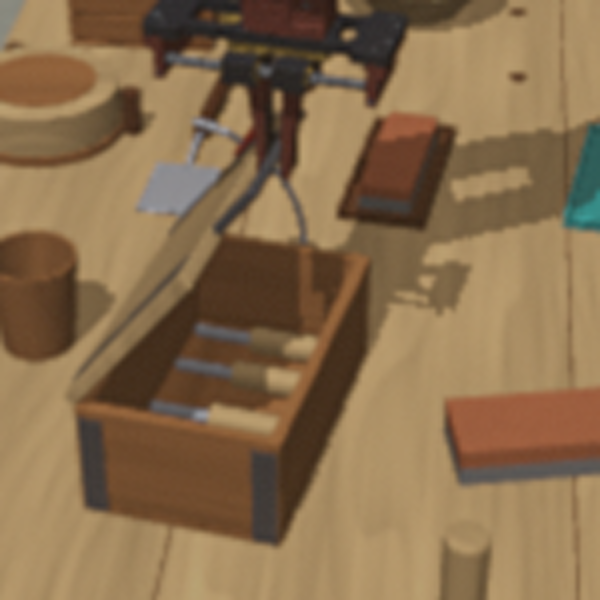

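The side view shows the lid about half up, with the handle held in the fingers near (270,150) and the stone in its tray at (395,170). Radial force has built up to about 22 N, so my arc is about 2.5 mm too tight. I'll relax it outward while going past balance.

```bash
python3 -m creep '[{"translation":[0,-0.5,-1.5],"angular":[0,0,0],"jaw":0},{"translation":[0,2.5,-4.5],"angular":[0,0,0],"jaw":0},{"translation":[0,7.2,-8],"angular":[0,0,0],"jaw":0},{"translation":[0,13.5,-12],"angular":[0,0,0],"jaw":0},{"translation":[0,20,-15.5],"angular":[0,0,0],"jaw":0},{"translation":[0,26.5,-19],"angular":[0,0,0],"jaw":0},{"translation":[0,33,-22],"angular":[0,0,0],"jaw":0},{"translation":[0,37.5,-24],"angular":[0,0,0],"jaw":0}]'
cat > fit.py <<'E'
from h import *
yaw=np.radians(-9.9);hx=np.array([687.9,119.9,100.])
def wire(t,hx,yaw):
    c,s=np.cos(t),np.sin(t);Rz=np.array([[np.cos(yaw),-np.sin(yaw),0],[np.sin(yaw),np.cos(yaw),0],[0,0,1]])
    M=Rz@np.array([[c,0,s],[0,1,0],[-s,0,c]])
    # rotation raising -x side: local -x -> (-c,0,+s)
    g=lambda a,b:np.linspace(a,b,80)
    L=[g((0,130,12),(-160,130,12)),g((0,130,0),(-160,130,0)),g((0,-130,12),(-160,-130,12)),g((0,-130,0),(-160,-130,0)),g((-160,130,12),(-160,-130,12)),g((-160,130,0),(-160,-130,0)),g((-160,55,6),(-205,55,6)),g((-160,-55,6),(-205,-55,6))]
    return [hx+np.array(l)@M.T for l in L]
if __name__=="__main__":
    s=ctrl.get_obs();p=s["ee_pos"];print("pos",p.round(1),"F",s["ft_force"].round(1))
    b=p+[0,0,18.7]-hx;u=b[0]*np.cos(yaw)+b[1]*np.sin(yaw)
    print("kin r",np.hypot(u,b[2]).round(1),"theta",(np.degrees(np.arctan2(b[2],-u))-1.68).round(1))
    for cam,lines in(("side",[0,1,5]),("top",[0,1,2,3,4,5])):
        im=ctrl.get_image(cam);cv2.imwrite("pics/last_%s.png"%cam,im[...,::-1]);i=ctrl.camera_info(cam)
        G=sum(np.hypot(cv2.Sobel(im[...,k].astype(np.float32),5,1,0),cv2.Sobel(im[...,k].astype(np.float32),5,0,1)) for k in range(3))
        G=np.minimum(G,np.percentile(G,97)); best=[]
        for t in np.arange(40,76,.5):
            W=wire(np.radians(t),hx,yaw);P=proj(cam,np.vstack([W[k] for k in lines]),i).astype(np.float32)
            best.append((cv2.remap(G,P[:,:1].copy(),P[:,1:].copy(),1).mean(),t))
        print(cam,[(t,round(float(v))) for v,t in sorted(best)[::-1][:6]])
E
python3 fit.py
```

```text
t: 19.3
ee_pos: [609.1, 132.5, 272.7]
orientation: [2.404, 2.02, -0.002]
ft_force: [-2.2, -4.2, 3.2]
width: 9.3
grasp_force: 30.0
pos [609.1 132.5 272.7] F [-2.2 -4.2  3.2]
kin r 207.4 theta 65.7
side [(np.float64(65.0), 363), (np.float64(65.5), 356), (np.float64(66.0), 339), (np.float64(64.5), 338), (np.float64(66.5), 317), (np.float64(67.0), 284)]
top [(np.float64(70.5), 252), (np.float64(70.0), 251), (np.float64(71.0), 250), (np.float64(71.5), 248), (np.float64(69.5), 247), (np.float64(72.0), 246)]
```

```bash
python3 arc.py 65.5 65 64 62.5 61 59.5 58 57 56.5;python3 arc.py 56.5 56 55.5 54.5 53.7 53 52.5
```

```text
65.0 [-1.6  0.7]
64.0 [-4.9  2.1]
62.5 [-9.8  4.4]
61.0 [-14.6   6.8]
59.5 [-19.3   9.4]
58.0 [-24.  12.]
57.0 [-27.1  13.8]
56.5 [-28.6  14.8]
56.0 [-1.5  1. ]
55.5 [-3.   1.9]
54.5 [-6.   3.9]
53.7 [-8.4  5.5]
53.0 [-10.4   6.9]
52.5 [-11.9   8. ]
```

```bash
python3 -m creep '[{"translation":[0,-1.6,0.7],"angular":[0,0,0],"jaw":0},{"translation":[0,-4.9,2.1],"angular":[0,0,0],"jaw":0},{"translation":[0,-9.8,4.4],"angular":[0,0,0],"jaw":0},{"translation":[0,-14.6,6.8],"angular":[0,0,0],"jaw":0},{"translation":[0,-19.3,9.4],"angular":[0,0,0],"jaw":0},{"translation":[0,-24,12],"angular":[0,0,0],"jaw":0},{"translation":[0,-27.1,13.8],"angular":[0,0,0],"jaw":0},{"translation":[0,-28.6,14.8],"angular":[0,0,0],"jaw":0}]'
python3 -m creep '[{"translation":[0,-1.5,1],"angular":[0,0,0],"jaw":0},{"translation":[0,-3,1.9],"angular":[0,0,0],"jaw":0},{"translation":[0,-6,3.9],"angular":[0,0,0],"jaw":0},{"translation":[0,-8.4,5.5],"angular":[0,0,0],"jaw":0},{"translation":[0,-10.4,6.9],"angular":[0,0,0],"jaw":0},{"translation":[0,-11.9,8],"angular":[0,0,0],"jaw":0},{"translation":[0,-11.9,8],"angular":[0,0,0],"jaw":0},{"translation":[0,-11.9,8],"angular":[0,0,0],"jaw":0}]'
python3 fit.py
python3 - <<'E'
from h import *; from fit import wire,hx,yaw
im=cv2.imread("pics/last_side.png");S=4;o=[170,110]
c=cv2.resize(im[110:260,170:320],(600,600),interpolation=cv2.INTER_CUBIC);d=c.copy()
for t,col in((50,(255,0,0)),(52.5,(0,255,255)),(55,(0,0,255))):
    for k in(0,1,5,6):
        P=(proj("side",wire(np.radians(t),hx,yaw)[k])+.5-o)*S-.5
        cv2.polylines(d,[P.astype(np.int32).reshape(-1,1,2)],False,col,1)
cv2.imwrite("pics/ov.png",np.hstack([c[100:450,50:430],d[100:450,50:430]]))
E
```

```text
t: 20.4
ee_pos: [580.8, 138.0, 257.6]
orientation: [2.404, 2.02, 0.0]
ft_force: [-0.2, -5.5, 2.2]
width: 9.0
grasp_force: 30.0
t: 21.4
ee_pos: [568.7, 140.5, 249.3]
orientation: [2.405, 2.021, -0.0]
ft_force: [-0.7, -4.7, -0.1]
width: 9.1
grasp_force: 30.0
pos [568.7 140.5 249.3] F [-0.7 -4.7 -0.1]
kin r 207.0 theta 52.6
side [(np.float64(52.5), 375), (np.float64(53.0), 368), (np.float64(52.0), 354), (np.float64(53.5), 339), (np.float64(51.5), 313), (np.float64(54.0), 303)]
top [(np.float64(53.0), 226), (np.float64(53.5), 225), (np.float64(52.5), 225), (np.float64(54.0), 224), (np.float64(52.0), 223), (np.float64(54.5), 223)]
```

View pics/ov.png

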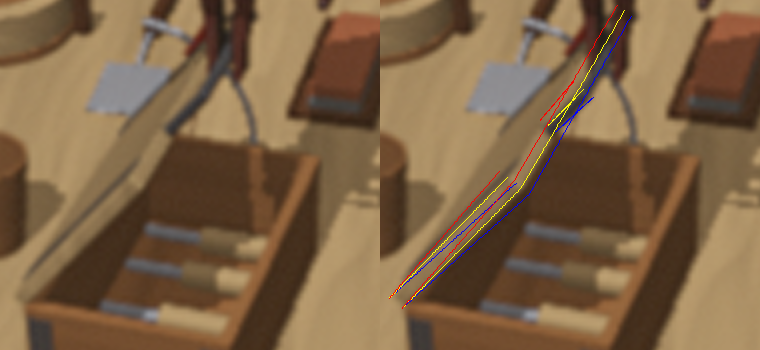

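The yellow 52.5 degree wireframe lies along the lid's edges, from (405,305) to (520,188). The arm kinematics (52.6) and both camera fits (52.5 and 53.0) agree, and forces are small, so I'm handing it in.

```bash
python3 -c "
from workcell import ctrl
print(ctrl.close_job())"
```

```text
the job is handed in; nothing more can be done
None
```

I handed the job in at about 21 s: the small stone lies flat in the dark wooden tray, and the lid went up to about 65° and is now held by its bar at about 52.5°, inside the green stretch.

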